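# Show which jar has lost its lid, and where the lid is

## Robot

A 6-joint arm with a two-finger parallel gripper is mounted at the origin on a cart in front of the work surface, level with it; the furniture and walls round the work are solid. World frame = base frame: x ahead of the robot, y to its left, z up, the work surface at z = 0. Lengths are in m, angles in degrees, forces in N, time in s.
With the tool pointing down it reaches from about 0.4 to 0.825 m from the base axis. Payload 7 kg.
Tool frame: the origin (TCP) lies at the very end of the fingers, on their centre line; the grasp point (between the pads) lies 19 mm behind it (ctrl.hold_point_z is the distance from the TCP to the grasp point, in m); z points along the fingers, y is the line along which they close (so a half turn about z gives the same grasp; the last joint's range is limited). The gripper opens to 88 mm and grips with 3 to 60 N. Pads are 19 mm wide; open, the fingers measure 130 mm over their backs; the gripper's body (78 mm by 193 mm) begins 47 mm behind the grasp point.
Start: joints at [80.392, 20.546, 0.682, 0, -70.136, -16.507], TCP at [0.297, 0.606, 0.227] pointing down, gripper open.
Joint ranges: [-176.03, 176.03], [-82.01, 121.73], [-58.28, 71.71], [-173.87, 95.51], [-174.79, -0.11], [-173.66, 173.66]. Speed limits (degrees/s): [136.94, 136.94, 172.46, 180, 180, 180].

## Interface

Orientations are given as [roll, pitch, yaw] about the fixed x, y, z axes, in that order (R = Rz(yaw) Ry(pitch) Rx(roll)).
In Python, from plant import sensors, viewer, workorder, ctrl gives the robot as it stands.
- The arm moves only by the shell command python3 -m pendant 'ROWS'. ROWS is JSON, a list of rows, each a list of 3 entries, a list of its own where there are three numbers: the opening, from -1 (shut) to 1 (fully open), so that 0 is half open, then the shift along the tool's x, y, z in m, then the turn, a rotation vector about the tool's x, y, z in degrees. A call has 1 to 10 rows; each row is the pose to reach, as a shift and turn from the pose commanded when the call began, along the tool's axes at that moment; what a row does not reach only later rows make up. A row lasts 1/12 s, in which the tool goes at most 41.7 mm and 7.16 degrees, less where a joint would pass 70% of its speed; a pose out of reach is approached as far as the arm can. A call with a gripper value outside its range is refused whole. The fingers move at their own pace and stop on an object; the grip force is fixed at half the most. Time passes only in rows, so rows that repeat a pose let the fingers close. It gives the time, the measured TCP pose, the force, the opening and the grip force at its end, in the units of the state.
- sensors.get_obs(): the state, without advancing time (a new reading comes with each control period).
- viewer.snapshot(name): name is "scene" or "side" or "wrist"; returns the picture (420x560x3 uint8, red, green, blue); there is no depth.
- viewer.camera_params(name): a dict with "fx", "fy", "cx", "cy" (pixels), "extrinsics" (4x4, takes a point from world to camera coordinates). Camera axes: x right, y up, looking along -z (the intrinsics and any distortion apply to the point x, -y, -z); pixel columns grow to the right and rows downward; lengths in m; the calibration is good to about 2 mm. A picture is of the moment at which its call begins: read the wrist's pose just before it. camera_params takes no time and is no camera call; for the wrist camera it gives the pose at the moment of the call.
- workorder.close_job(): hands the job in; it is judged then, once.
The state is a dict: "clock": time; "joint_pos": joint angles; "qvel": joint speeds; "tau": joint torques, N m; "tool_pos": TCP position; "orientation": TCP orientation; "force": force on the tool from outside, world axes, zero at the start; "moment": the same for the moment, N m; "opening": finger opening in m; "gripper_force": force on a finger pad.
Only numpy, scipy, OpenCV 4.12 (cv2) and the standard library are available. Lean on these libraries where they do the work, as an engineer would, in place of code of your own. Each camera call takes 0.05 s, during which the arm holds its last target. There are 200 camera calls.

## Task

Show a colleague which balloon jar has lost its lid and where that lid lies. First point at the one jar that stands open, with the fingertips a few centimetres above the balloons that fill its mouth, and stay there for two seconds; then point in the same way, close above the middle, at the loose screw lid on the worktop for two seconds, and finish while still pointing at it. Touch nothing on the way, the big balloon bouquet included, and do not point at or pass low over the closed jars or the two rolls.

Things in the scene. Friction and masses are not known exactly. Their poses are not given: they have to be found in the camera images.
- open_jar_top (a point): the open clear jar with no lid, stuffed with whitish balloons that stick out of its mouth in a tuft; upright on the worktop in a row with two closed jars, in any of the three places of that row; 75 mm in diameter, its rim about 138 mm and the top of the tuft 174 mm above the worktop. The point is on the jar's axis at the top of the tuft. The point's z axis points up.
- loose_lid_top (a point): the loose yellow screw lid lying flat on the worktop nearer the robot, in one row with a masking-tape roll and a sticker roll, in any of the three places of that row; a closed disc 78 mm in diameter, 21 mm thick. The point is the centre of its upper face. The point's z axis points up.
- closed_jar_1_top (a point): a jar closed with its lid, to be left alone; 80 mm in diameter, 148 mm tall. The point is the centre of the top of its lid. The point's z axis points up.
- closed_jar_2_top (a point): the other jar closed with its lid, to be left alone; 80 mm in diameter, 146 mm tall. The point is the centre of the top of its lid. The point's z axis points up.
- tape_roll_top (a point): a roll of masking tape lying flat, to be left alone: a ring with a wide hole, 93 mm in diameter, 24 mm high. The point is the centre of its hole, at the height of its upper face. The point's z axis points up.
- sticker_roll_top (a point): a white roll of stickers lying flat, to be left alone: a disc with a small cored hole, 66 mm in diameter, 30 mm high. The point is the centre of its upper face. The point's z axis points up.
- bouquet_edge (a point): fixed obstacle: a big cluster of blue and grey balloons right of the work. This point is its corner nearest robot and work, at worktop height; it extends 0.38 m in +x and 0.50 m in -y from there, 0.38 m high, and above that a foil balloon (0.12 to 0.33 m in +x, 0.10 to 0.45 m in -y) rises past 1 m. To pass it from the right, draw the hand in towards the base, then swing round.

How it is judged:
By the outcome, as a careful person would: the job done as asked, in the order asked, and still so for the second after the job is handed in, with the robot touching nothing.
It also fails if it takes over 45 s, if anything falls off the work surface, if the arm or the gripper's body presses on something with over 40 N, if the wrist force passes 120 N, or if a joint passes its speed limit or range.

## Working session

There is one attempt and no reset: what is moved stays moved. The work goes in short steps, Python scripts to look and compute and a shell command to move; the robot and the scene stay as the last step left them, time stands still between calls to the robot, and variables do not carry over. Pictures are saved under pics/ and viewed, at most 10 in all, crops included, and the job is handed in when it is done.

```bash
mkdir -p pics; python3 - <<'E'
from plant import sensors, viewer
import cv2,json
for n in("scene","side"):
    cv2.imwrite(f"pics/{n}0.png",cv2.resize(viewer.snapshot(n)[:,:,::-1],(800,600)))
    p=viewer.camera_params(n);print(n,{k:(v.tolist() if hasattr(v,'tolist') else v) for k,v in p.items()})
o=sensors.get_obs();print(o['clock'],o['tool_pos'],o['orientation'])
E
```

```text
scene {'fx': 403.6492011459698, 'fy': 403.6492011459698, 'cx': 284.83662474802696, 'cy': 208.13988690413143, 'extrinsics': [[0.6700417140379088, -0.7423204307103795, -0.0021165063425257523, -0.3181496508853606], [0.4564839849153548, 0.4097850428031736, 0.7897459023069375, -0.3357973248419239], [-0.585377205710078, -0.5301288492854902, 0.6134304607616928, -0.6225720131875262], [0.0, 0.0, 0.0, 1.0]]}
side {'fx': 398.29573751847556, 'fy': 398.29573751847556, 'cx': 282.1798297427772, 'cy': 214.20957551807876, 'extrinsics': [[0.8962471410449584, -0.44350207301853245, 0.006853714102782747, -0.46316661707360907], [0.19923998757112243, 0.4163413779587721, 0.8871095109128578, -0.20274099217511626], [-0.39628839185799686, -0.7937038290367858, 0.46150811721024737, -0.7463495625767522], [0.0, 0.0, 0.0, 1.0]]}
0.1 [0.29695983 0.60567838 0.22566638] [ 1.79911478e+02 -9.18810532e-03 -2.61207802e+01]
```

View pics/scene0.png

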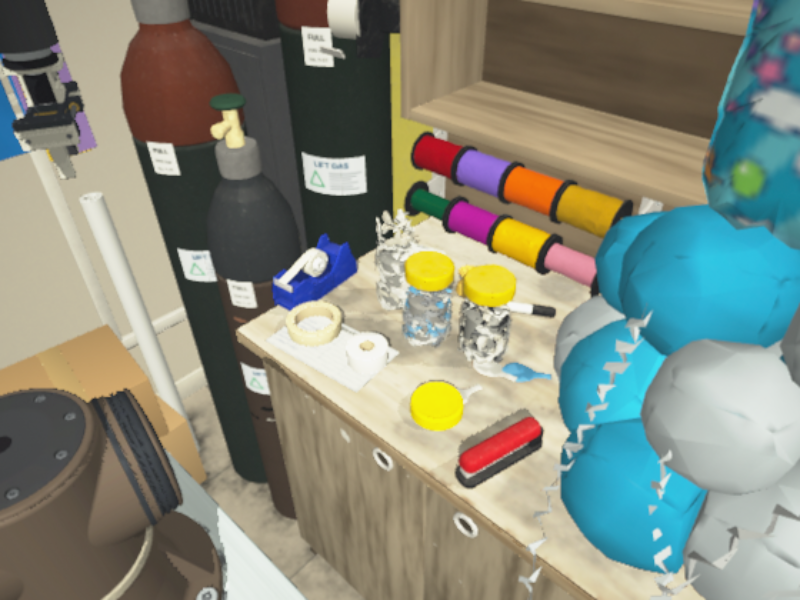

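View pics/side0.png

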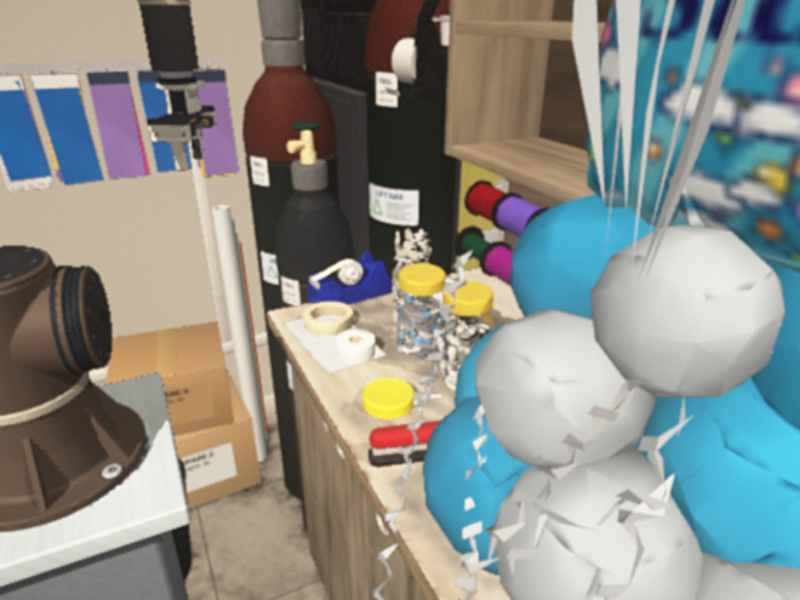

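The open jar is the left/far one: tuft at scene (395,220) and side (411,240). The loose lid is at scene (437,402) and side (388,396). The closed jars have yellow lids.

```bash
cat > h.py <<'E'
import numpy as np
from plant import viewer
def ray(p,uv,s=1.0):
    E=np.array(p['extrinsics']);R,t=E[:3,:3],E[:3,3]
    u,v=np.array(uv)/s
    d=R.T@np.array([(u-p['cx'])/p['fx'],-(v-p['cy'])/p['fy'],-1])
    return -R.T@t,d/np.linalg.norm(d)
def tri(rays):
    A=0;b=0
    for c,d in rays:
        P=np.eye(3)-np.outer(d,d);A=A+P;b=b+P@c
    x=np.linalg.solve(A,b)
    return x.round(4),[round(float(np.linalg.norm(np.cross(x-c,d))),4) for c,d in rays]
def onz(r,z): c,d=r; return (c+d*(z-c[2])/d[2]).round(4)
E
python3 - <<'E'
from h import *
S=1/.7
S=800/560
a,b=viewer.camera_params("scene"),viewer.camera_params("side")
for n,u,v,z in [("tuft",(395,220),(411,240),.174),("cj1",(430,268),(421,277),.147),("cj2",(488,282),(468,297),.147),("lid",(437,401),(388,395),.021),("tape",(314,320),(328,315),.024),("stick",(367,347),(356,341),.03),("greenvalve",(228,102),(306,127),.5),("cylneck",(238,150),(309,170),.4),("tcp",(67,175),(182,168),.226),("dispenser",(335,240),(372,260),.1)]:
    ra,rb=ray(a,u,S),ray(b,v,S)
    print(n,*tri([ra,rb]),onz(ra,z),onz(rb,z))
for uv in [(240,330),(690,570),(560,400),(460,485)]: print(uv,onz(ray(a,uv,S),0))
E
```

```text
tuft [0.6034 0.1431 0.1617] [0.0019, 0.0019] [0.5911 0.1304 0.174 ] [0.5855 0.1108 0.174 ]
cj1 [0.5641 0.0322 0.1399] [0.0004, 0.0004] [0.5555 0.0255 0.147 ] [0.5572 0.0191 0.147 ]
cj2 [ 0.6042 -0.0487  0.1311] [0.0005, 0.0005] [ 0.5849 -0.0607  0.147 ] [ 0.587  -0.0748  0.147 ]
lid [ 0.4527 -0.0787  0.0131] [0.0005, 0.0005] [ 0.4476 -0.0828  0.021 ] [ 0.4476 -0.0889  0.021 ]
tape [0.4531 0.1923 0.0163] [0.0013, 0.0013] [0.446  0.1837 0.024 ] [0.4502 0.1803 0.024 ]
stick [0.4616 0.0729 0.0218] [0.0012, 0.0012] [0.4541 0.0656 0.03  ] [0.4581 0.0616 0.03  ]
greenvalve [0.5085 0.4271 0.318 ] [0.0002, 0.0002] [ 0.2277 -0.0472  0.5   ] [ 0.2055 -0.5637  0.5   ]
cylneck [0.5095 0.4277 0.2326] [0.0011, 0.0011] [0.3052 0.0824 0.4   ] [ 0.3101 -0.2217  0.4   ]
tcp [0.2743 0.5675 0.2275] [0.0015, 0.0015] [0.2736 0.5686 0.226 ] [0.2764 0.5785 0.226 ]
dispenser [0.5846 0.2792 0.0744] [0.0021, 0.0021] [0.5613 0.2495 0.1   ] [0.5579 0.2197 0.1   ]
(240, 330) [0.3614 0.281  0.    ]
(690, 570) [ 0.4591 -0.447   0.    ]
(560, 400) [ 0.5863 -0.2058  0.    ]
(460, 485) [ 0.3722 -0.1848  0.    ]
```

```bash
python3 -m pendant '[[1,[0,0.196,-0.173],[0,0,0]],[1,[0,0.196,-0.173],[0,0,0]],[1,[0,0.196,-0.173],[0,0,0]],[1,[0,0.196,-0.173],[0,0,0]],[1,[0,0.196,-0.173],[0,0,0]],[1,[0,0.196,-0.173],[0,0,0]],[1,[0,0.196,-0.173],[0,0,0]],[1,[0,0.196,-0.173],[0,0,0]]]'
```

```text
clock: 0.77
tool_pos: [0.2105, 0.4289, 0.4036]
orientation: [-179.6, 0.1, -26.1]
force: [-0.5, -0.0, 0.3]
opening: 0.0882
gripper_force: 0.0
```

```bash
python3 -m pendant '[[-1,[0.374,0.184,0],[0,0,0]],[-1,[0.374,0.184,0],[0,0,0]],[-1,[0.374,0.184,0],[0,0,0]],[-1,[0.374,0.184,0],[0,0,0]],[-1,[0.374,0.184,0],[0,0,0]],[-1,[0.374,0.184,0],[0,0,0]],[-1,[0.374,0.184,0],[0,0,0]],[-1,[0.374,0.184,0],[0,0,0]],[-1,[0.374,0.184,0],[0,0,0]],[-1,[0.374,0.184,0],[0,0,0]]]' && python3 -m pendant '[[-1,[0,0,0],[0,0,0]],[-1,[0,0,0],[0,0,0]],[-1,[0,0,0],[0,0,0]],[-1,[0,0,0],[0,0,0]]]' && python3 - <<'E'
from plant import viewer
import cv2,json
p=viewer.camera_params("wrist")
json.dump({k:(v.tolist() if hasattr(v,'tolist') else v) for k,v in p.items()},open('w1.json','w'))
cv2.imwrite("pics/w1.png",cv2.resize(viewer.snapshot("wrist")[:,:,::-1],(800,600)))
E
```

```text
clock: 1.6
tool_pos: [0.4666, 0.0985, 0.3984]
orientation: [179.9, 0.1, -26.1]
force: [1.5, 1.1, 0.9]
opening: 0.0262
gripper_force: 0.0
clock: 1.93
tool_pos: [0.4653, 0.1011, 0.3989]
orientation: [180.0, 0.0, -26.1]
force: [0.3, 0.8, -0.6]
opening: 0.0023
gripper_force: 0.0
```

View pics/w1.png

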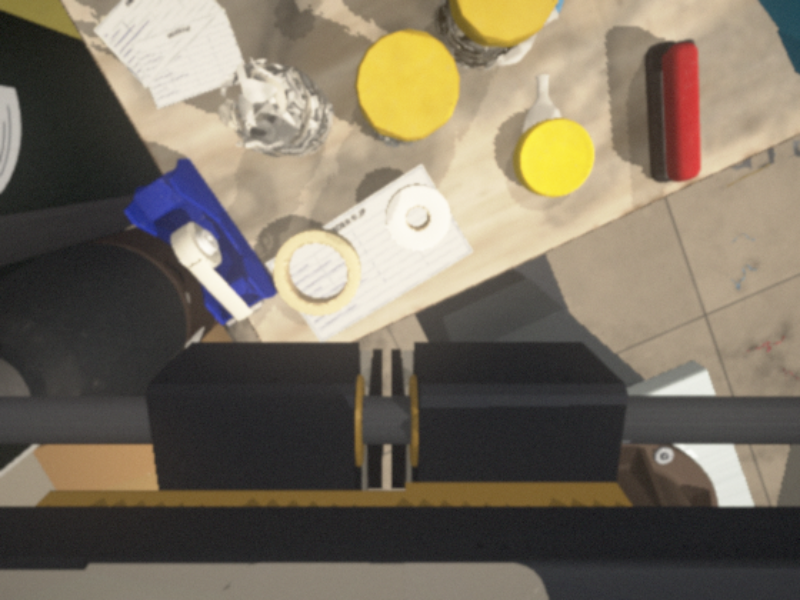

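The wrist view shows the open jar with its tuft at about (272,105), the loose lid at (555,157), closed lids at (408,85) and (500,0), the tape at (318,272) and the stickers at (418,217).

```bash
python3 - <<'E'
from h import *
import json
S=800/560
a,b=viewer.camera_params("scene"),viewer.camera_params("side");w=json.load(open('w1.json'))
print(w, (-np.array(w['extrinsics'])[:3,:3].T@np.array(w['extrinsics'])[:3,3]))
for n,u,v,q,z in [("tuft",(395,220),(411,240),(265,98),.16),("cj1",(430,268),(421,277),(408,85),.147),("lid",(437,401),(388,395),(555,157),.021),("tape",(314,320),(328,315),(318,272),.024),("stick",(367,347),(356,341),(418,217),.03)]:
    ra,rb,rw=ray(a,u,S),ray(b,v,S),ray(w,q,S)
    print(n,*tri([ra,rw]),*tri([rb,rw]),onz(rw,z))
rw=ray(w,(283,113),S)
for z in(0,.07,.138,.174):print(onz(rw,z))
E
```

```text
{'fx': 362.4677224410652, 'fy': 362.4677224410652, 'cx': 270.25000067351743, 'cy': 206.80908256887884, 'extrinsics': [[-0.4389690617579456, -0.898501540811504, 0.0010695694004189211, 0.2948541731674859], [0.8664955273451939, -0.42364659841317553, -0.2640247350982865, -0.28126446355342805], [0.23767975073641387, -0.11497191314533665, 0.9645153162483102, -0.6541073584479763], [0.0, 0.0, 0.0, 1.0]]} [0.52861433 0.07056622 0.55632042]
tuft [0.5972 0.1319 0.1709] [0.0031, 0.0031] [0.5985 0.1315 0.165 ] [0.002, 0.002] [0.6013 0.1314 0.16  ]
cj1 [0.5659 0.0336 0.1379] [0.0003, 0.0003] [0.5656 0.0337 0.1394] [0.0004, 0.0004] [0.5652 0.0342 0.147 ]
lid [ 0.4506 -0.081   0.0172] [0.0004, 0.0004] [ 0.4507 -0.0818  0.0154] [0.0001, 0.0001] [ 0.4514 -0.0802  0.021 ]
tape [0.4506 0.189  0.018 ] [0.0006, 0.0006] [0.4519 0.1877 0.0201] [0.0006, 0.0006] [0.4519 0.1872 0.024 ]
stick [0.4577 0.0686 0.0257] [0.0006, 0.0006] [0.4592 0.0677 0.0265] [0.0011, 0.0011] [0.4587 0.0682 0.03  ]
[0.6101 0.1466 0.    ]
[0.5999 0.137  0.07  ]
[0.5899 0.1277 0.138 ]
[0.5846 0.1228 0.174 ]
```

```bash
python3 -m pendant '[[-1,[0.037,-0.085,0.04],[0,0,0]],[-1,[0.037,-0.085,0.04],[0,0,0]],[-1,[0.037,-0.085,0.04],[0,0,0]],[-1,[0.037,-0.085,0.04],[0,0,0]],[-1,[0.037,-0.085,0.04],[0,0,0]],[-1,[0.037,-0.085,0.04],[0,0,0]]]' && python3 - <<'E'
from plant import viewer
import cv2,json
p=viewer.camera_params("wrist")
json.dump({k:(v.tolist() if hasattr(v,'tolist') else v) for k,v in p.items()},open('w2.json','w'))
cv2.imwrite("pics/w2.png",cv2.resize(viewer.snapshot("wrist")[:,:,::-1],(800,600)))
s=viewer.snapshot("scene")[:,:,::-1]
cv2.imwrite("pics/s2.png",cv2.resize(s[135:225,220:340],(800,600),interpolation=cv2.INTER_CUBIC))
E
```

```text
clock: 2.48
tool_pos: [0.5357, 0.1613, 0.36]
orientation: [-180.0, -0.0, -26.0]
force: [-0.7, 0.1, 0.5]
opening: 0.0004
gripper_force: 0.0
```

View pics/w2.png

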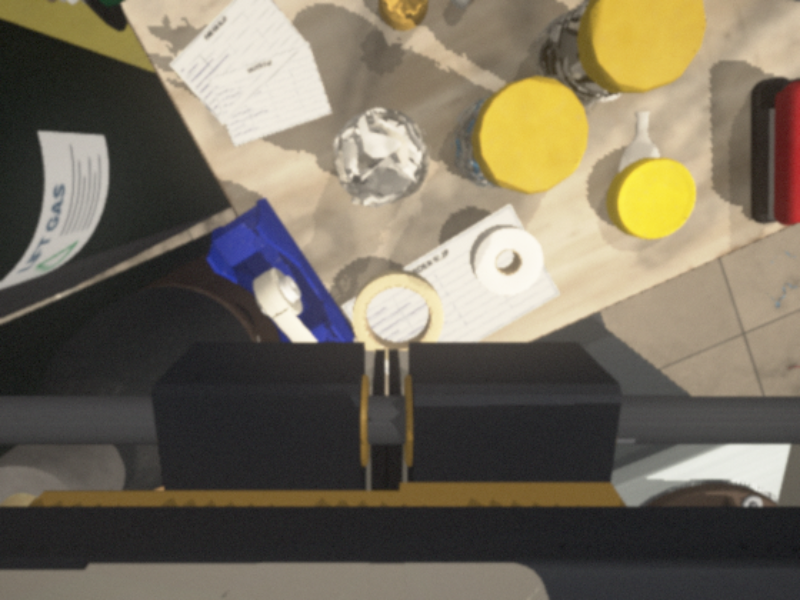

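View pics/s2.png

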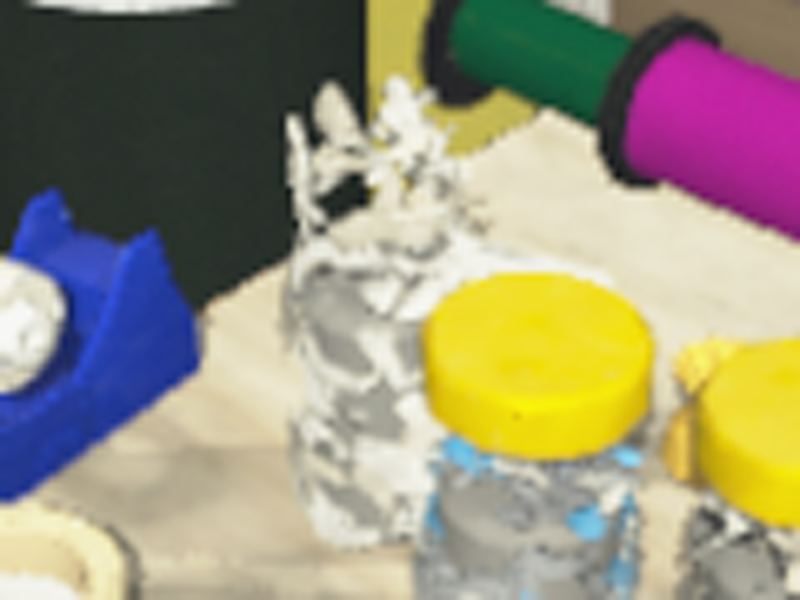

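The second wrist view shows the open jar almost from above, its outline centred at (380,156) and about 95 px wide. The loose lid is at (653,198).

```bash
python3 - <<'E'
from h import *
import json
S=800/560
w1,w2=[json.load(open(f'w{i}.json')) for i in(1,2)]
for z in(.05,.12,.174):print(onz(ray(w2,(380,156),S),z))
print(tri([ray(w1,(276,107),S),ray(w2,(380,156),S)]),tri([ray(w1,(555,157),S),ray(w2,(653,198),S)]),onz(ray(w2,(653,198),S),.021))
print(onz(ray(w2,(530,134),S),.147),onz(ray(w2,(642,40),S),.147))
E
```

```text
[0.5998 0.1361 0.05  ]
[0.5996 0.1353 0.12  ]
[0.5995 0.1347 0.174 ]
(array([0.6001, 0.1349, 0.1102]), [0.0007, 0.0007]) (array([ 0.45  , -0.0824,  0.0125]), [0.0002, 0.0002]) [ 0.4524 -0.0787  0.021 ]
[0.5677 0.0365 0.147 ] [ 0.5903 -0.0512  0.147 ]
```

```bash
python3 -m pendant '[[-1,[0.069,-0.005,0],[0,0,0]],[-1,[0.069,-0.005,0],[0,0,0]],[-1,[0.069,-0.005,0.04],[0,0,0]],[-1,[0.069,-0.005,0.08],[0,0,0]],[-1,[0.069,-0.005,0.11],[0,0,0]],[-1,[0.069,-0.005,0.13],[0,0,0]],[-1,[0.069,-0.005,0.14],[0,0,0]],[-1,[0.069,-0.005,0.148],[0,0,0]],[-1,[0.069,-0.005,0.148],[0,0,0]],[-1,[0.069,-0.005,0.148],[0,0,0]]]'
python3 - <<'E'
from plant import viewer
import cv2
s=viewer.snapshot("scene")[:,:,::-1]
t=viewer.snapshot("side")[:,:,::-1]
cv2.imwrite("pics/s3.png",cv2.hconcat([cv2.resize(i[y:y+180,x:x+120],(400,600),interpolation=cv2.INTER_CUBIC) for i,x,y in((s,220,60),(t,230,60))]))
E
```

```text
clock: 3.42
tool_pos: [0.601, 0.1347, 0.2131]
orientation: [-179.9, -0.1, -26.1]
force: [-0.0, 0.8, -0.1]
opening: 0.0004
gripper_force: 0.0
```

View pics/s3.png

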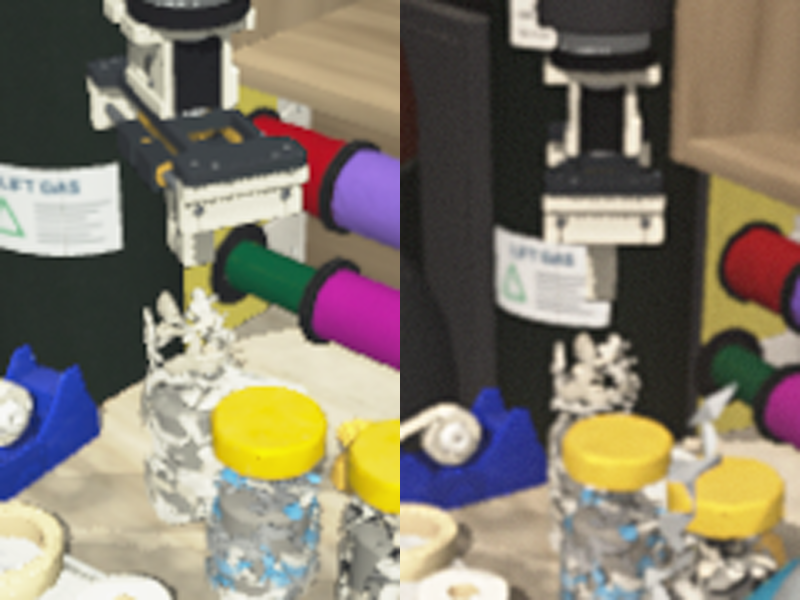

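Both views show the fingertips right above the tuft with a gap. Now I hold there.

```bash
for i in 1 2 3; do python3 -m pendant '[[-1,[0,0,0],[0,0,0]],[-1,[0,0,0],[0,0,0]],[-1,[0,0,0],[0,0,0]],[-1,[0,0,0],[0,0,0]],[-1,[0,0,0],[0,0,0]],[-1,[0,0,0],[0,0,0]],[-1,[0,0,0],[0,0,0]],[-1,[0,0,0],[0,0,0]],[-1,[0,0,0],[0,0,0]],[-1,[0,0,0],[0,0,0]]]' | head -2; done
python3 - <<'E'
from h import *
import json
w=json.load(open('w1.json'))
for z in(0,.1,.2,.3):print(z,[onz(ray(w,q,800/560),z)[:2] for q in((748,0),(800,80))])
E
```

```text
clock: 4.35
tool_pos: [0.6004, 0.1345, 0.2115]
clock: 5.18
tool_pos: [0.6004, 0.1345, 0.2116]
clock: 6.02
tool_pos: [0.6004, 0.1345, 0.2116]
0 [array([ 0.5036, -0.3062]), array([ 0.4104, -0.3334])]
0.1 [array([ 0.5081, -0.2385]), array([ 0.4317, -0.2608])]
0.2 [array([ 0.5126, -0.1708]), array([ 0.4529, -0.1882])]
0.3 [array([ 0.5171, -0.103 ]), array([ 0.4742, -0.1156])]
```

```bash
python3 -m pendant '[[-1,[0,0,-0.04],[0,0,0]],[-1,[0,0,-0.08],[0,0,0]],[-1,[0,0,-0.12],[0,0,0]],[-1,[0,0,-0.16],[0,0,0]],[-1,[0,0,-0.19],[0,0,0]],[-1,[-0.03,0.026,-0.19],[0,0,0]],[-1,[-0.06,0.052,-0.19],[0,0,0]],[-1,[-0.09,0.078,-0.19],[0,0,0]],[-1,[-0.12,0.104,-0.19],[0,0,0]],[-1,[-0.133,0.115,-0.19],[0,0,0]]]'
python3 -m pendant '[[-1,[0.02,0.033,0],[0,0,-5]],[-1,[0.04,0.066,0],[0,0,-10]],[-1,[0.06,0.1,0],[0,0,-15]],[-1,[0.075,0.13,0],[0,0,-20]],[-1,[0.075,0.13,0],[0,0,-26]],[-1,[0.075,0.13,0],[0,0,-26]],[-1,[0.075,0.13,0],[0,0,-26]]]'
python3 - <<'E'
from plant import viewer
import cv2,json
p=viewer.camera_params("wrist")
json.dump({k:(v.tolist() if hasattr(v,'tolist') else v) for k,v in p.items()},open('w3.json','w'))
cv2.imwrite("pics/w3.png",cv2.resize(viewer.snapshot("wrist")[:,:,::-1],(800,600)))
E
```

```text
clock: 6.85
tool_pos: [0.427, 0.0881, 0.4026]
orientation: [-179.9, -0.0, -26.1]
force: [0.1, 1.4, -0.1]
opening: 0.0006
gripper_force: 0.0
clock: 7.43
tool_pos: [0.4403, -0.0602, 0.4016]
orientation: [-180.0, -0.0, -0.4]
force: [-0.3, -0.1, 0.0]
opening: 0.0003
gripper_force: 0.0
```

View pics/w3.png

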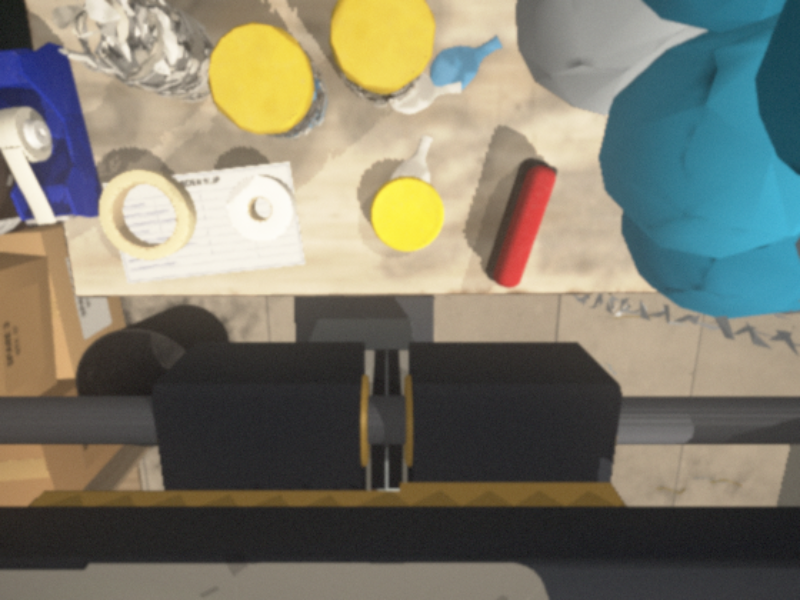

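The third wrist view shows the lid at (408,214), closed lids at (262,78) and (382,40), the red stapler around (525,220), and the bouquet's left edges at (600,160) and (518,45).

```bash
python3 - <<'E'
from h import *
import json
w=json.load(open('w3.json'));S=800/560
print(onz(ray(w,(408,214),S),.021),onz(ray(w,(262,78),S),.147),onz(ray(w,(382,40),S),.147))
for z in(.08,.16,.25,.35):print(z,[onz(ray(w,q,S),z)[:2] for q in((600,160),(622,235),(518,45),(555,165))])
E
```

```text
[ 0.4508 -0.0826  0.021 ] [0.5655 0.0312 0.147 ] [ 0.5907 -0.0578  0.147 ]
0.08 [array([ 0.5044, -0.2518]), array([ 0.4368, -0.2792]), array([ 0.5992, -0.1726]), array([ 0.5003, -0.2118])]
0.16 [array([ 0.5055, -0.2198]), array([ 0.4492, -0.2426]), array([ 0.5844, -0.1538]), array([ 0.5021, -0.1865])]
0.25 [array([ 0.5067, -0.1838]), array([ 0.463 , -0.2014]), array([ 0.5678, -0.1327]), array([ 0.504, -0.158])]
0.35 [array([ 0.508 , -0.1437]), array([ 0.4784, -0.1557]), array([ 0.5493, -0.1092]), array([ 0.5062, -0.1263])]
```

```bash
python3 - <<'E'
from h import *
import json
w=json.load(open('w3.json'));S=800/560;a=viewer.camera_params("scene");b=viewer.camera_params("side")
for u,q in[((562,480),(622,235)),((558,380),(600,160)),((555,335),(518,45))]:print(tri([ray(a,u,S),ray(w,q,S)]))
# ball centres + radius (px in scene)
for n,u,q in[("low",(635,495),(735,235)),("mid",(625,395),(705,150)),("gray",(610,345),(610,30)),("graybig",(705,415),(790,180))]:print(n,tri([ray(a,u,S),ray(w,q,S)]))
E
```

```text
(array([ 0.4314, -0.2913,  0.0506]), [0.0015, 0.0015])
(array([ 0.5034, -0.2316,  0.1246]), [0.0027, 0.0027])
(array([ 0.5972, -0.1701,  0.0998]), [0.0027, 0.0027])
low (array([ 0.4369, -0.3709,  0.0953]), [0.0031, 0.0031])
mid (array([ 0.5127, -0.3072,  0.144 ]), [0.0008, 0.0008])
gray (array([ 0.6073, -0.2412,  0.1156]), [0.0068, 0.0068])
graybig (array([ 0.4995, -0.3779,  0.1683]), [0.0184, 0.0184])
```

```bash
python3 -m pendant '[[-1,[0.011,0.021,0],[0,0,0]],[-1,[0.011,0.021,0.04],[0,0,0]],[-1,[0.011,0.021,0.08],[0,0,0]],[-1,[0.011,0.021,0.12],[0,0,0]],[-1,[0.011,0.021,0.16],[0,0,0]],[-1,[0.011,0.021,0.2],[0,0,0]],[-1,[0.011,0.021,0.23],[0,0,0]],[-1,[0.011,0.021,0.25],[0,0,0]],[-1,[0.011,0.021,0.25],[0,0,0]]]'
python3 -m pendant '[[-1,[0,0,0.025],[0,0,0]],[-1,[0,0,0.05],[0,0,0]],[-1,[0,0,0.07],[0,0,0]],[-1,[0,0,0.085],[0,0,0]],[-1,[0,0,0.095],[0,0,0]],[-1,[0,0,0.095],[0,0,0]],[-1,[0,0,0.095],[0,0,0]]]'
python3 - <<'E'
from plant import viewer
import cv2
s=viewer.snapshot("scene")[:,:,::-1]
t=viewer.snapshot("side")[:,:,::-1]
cv2.imwrite("pics/s4.png",cv2.hconcat([cv2.resize(i[y:y+180,x:x+120],(400,600),interpolation=cv2.INTER_CUBIC) for i,x,y in((s,250,150),(t,220,150))]))
E
```

```text
clock: 8.23
tool_pos: [0.4487, -0.0802, 0.1476]
orientation: [180.0, 0.4, -0.2]
force: [-1.0, -0.4, 0.8]
opening: 0.0004
gripper_force: 0.0
clock: 8.82
tool_pos: [0.4523, -0.0803, 0.0574]
orientation: [180.0, -0.0, -0.1]
force: [0.5, -0.9, 0.5]
opening: 0.0004
gripper_force: 0.0
```

View pics/s4.png

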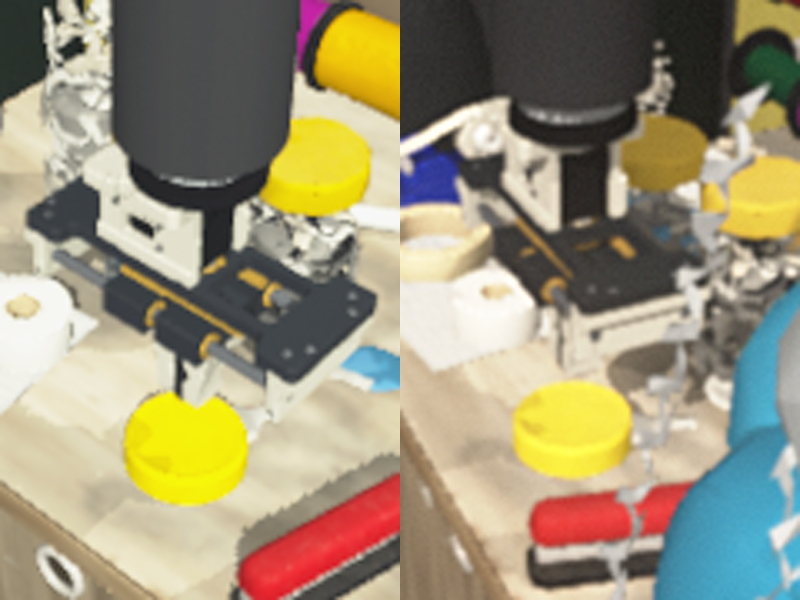

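The fingertips sit just above the lid in the scene view, with a gap. I hold there and check the projection.

```bash
for i in 1 2 3; do python3 -m pendant '[[-1,[0,0,0],[0,0,0]],[-1,[0,0,0],[0,0,0]],[-1,[0,0,0],[0,0,0]],[-1,[0,0,0],[0,0,0]],[-1,[0,0,0],[0,0,0]],[-1,[0,0,0],[0,0,0]],[-1,[0,0,0],[0,0,0]],[-1,[0,0,0],[0,0,0]],[-1,[0,0,0],[0,0,0]],[-1,[0,0,0],[0,0,0]]]' | head -4; done
python3 - <<'E'
from h import *
for n,x0,y0,o in(("scene",250,150,0),("side",220,150,400)):
    p=viewer.camera_params(n);E=np.array(p['extrinsics'])
    for P in([.452,-.0803,.0570,1],[.452,-.0803,.021,1]):
        c=E@P;u=p['cx']+p['fx']*c[0]/-c[2];v=p['cy']-p['fy']*c[1]/-c[2]
        print(n,(u-x0)*10/3+o,(v-y0)*10/3)
E
```

```text
clock: 9.75
tool_pos: [0.4514, -0.081, 0.0565]
orientation: [180.0, 0.0, -0.1]
force: [-0.8, -0.1, -0.8]
clock: 10.58
tool_pos: [0.4514, -0.081, 0.0566]
orientation: [180.0, 0.0, -0.1]
force: [0.1, 0.3, 0.3]
clock: 11.42
tool_pos: [0.4514, -0.081, 0.0566]
orientation: [180.0, -0.0, -0.1]
force: [0.3, -0.2, 0.8]
scene 189.5716543983239 388.8315586309606
scene 187.7446928541908 429.646991115895
side 572.2102918197262 365.880589380271
side 572.5093964041906 412.68203237399877
```

```bash
python3 -c "
from plant import workorder
print(workorder.close_job())"
```

```text
the job is handed in; nothing more can be done
None
```

The arm pointed at the open jar (fingertips about 4 cm above the tuft) for over two seconds, then at the loose lid (about 3.5 cm above its middle) for over two seconds. It was still pointing there when I handed the job in at about 11 s, and the force readings showed no sign of contact.

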